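Swing the ring light over the chip and switch it on

ROBOT

A 6-joint arm with a two-finger parallel gripper is mounted at the origin on the work surface. World frame = base frame: x ahead of the robot, y to its left, z up, the work surface at z = 0. Lengths are in mm, angles in degrees, forces in N, time in s.
With the tool pointing down it reaches from about 300 to 850 mm from the base axis. Payload 4.2 kg.
Tool frame: the origin (TCP) lies midway between the tips of the shut fingers; the grasp point (between the pads) lies 19 mm behind it; z points along the fingers, y is the line along which they close (so a half turn about z gives the same grasp; the last joint's range is limited). The gripper opens to 91 mm and grips with 3 to 60 N. Pads are 32 mm wide; open, the fingers measure 118 mm over their backs; the gripper's body (76 mm by 178 mm) begins 60 mm behind the grasp point.
Start: joints at [74.198, 18.312, 89.639, -0, 72.044, -1.146], TCP at [145.488, 556.306, 213.976] pointing down, gripper open.
Joint ranges: [-177.97, 177.97], [-48.28, 115.42], [12.27, 149.76], [-77.06, 257.06], [2.81, 150.46], [-146.56, 146.56]. Speed limits (degrees/s): [147.25, 147.25, 180, 180, 180, 180].

INTERFACE

Orientations are given as [roll, pitch, yaw] about the fixed x, y, z axes, in that order (R = Rz(yaw) Ry(pitch) Rx(roll)).
In Python, from workcell import state, grab_frame, camera_model, workorder gives the robot as it stands.
- The arm moves only by the tool carry_out, never from a script. Its argument "commands" is a list of rows, each a list of 7 numbers: the turn, a rotation vector about the tool's x, y, z in degrees, then the shift along the tool's x, y, z in mm, then the opening, from -1 (shut) to 1 (fully open). In form: [[ax, ay, az, dx, dy, dz, hand], ...]. A call has 1 to 20 rows; each row is the pose to reach, as a shift and turn from the pose commanded when the call began, along the tool's axes at that moment; what a row does not reach only later rows make up. A row lasts 1/10 s, in which the tool goes at most 50 mm and 8.59 degrees, less where a joint would pass 70% of its speed; a pose out of reach is approached as far as the arm can. A call with a gripper value outside its range is refused whole. The fingers move at their own pace and stop on an object; "force" is the grip in N (left out, the last holds). Time passes only in rows, so rows that repeat a pose let the fingers close. It gives the time, the measured TCP pose, the force, the opening and the grip force at its end, in the units of the state.
- state(): the state, without advancing time (a new reading comes with each control period).
- grab_frame(name): name is "scene" or "top" or "wrist"; returns the picture (420x560x3 uint8, red, green, blue); there is no depth.
- camera_model(name): a dict with "fx", "fy", "cx", "cy" (pixels), "origin" and "rotation" of the camera in the world; the wrist camera has in their place "mount" (4x4, takes a point from camera to tool coordinates, whose origin is the TCP and whose axes are the flange's). Camera axes: x right, y up, looking along -z (the intrinsics and any distortion apply to the point x, -y, -z); pixel columns grow to the right and rows downward; lengths in mm; the calibration is good to about 2 mm. The wrist camera is an equidistant fisheye: a pixel r from the principal point sees the ray r / f radians off the axis. A picture is of the moment at which its call begins: read the wrist's pose just before it. camera_model takes no time and is no camera call.
- workorder.job_done(): hands the job in; it is judged then, once.
The state is a dict: "time_s": time; "qpos": joint angles; "qvel": joint speeds; "effort": joint torques, N m; "ee_pos": TCP position; "ee_rot": TCP orientation; "force": force on the tool from outside, world axes, zero at the start; "torque": the same for the moment, N m; "gripper_width": finger opening in mm; "gripper_force": force on a finger pad.
Only numpy, scipy, OpenCV 4.12 (cv2) and the standard library are available. Lean on these libraries where they do the work, as an engineer would, in place of code of your own. Each camera call takes 0.05 s, during which the arm holds its last target. There are 200 camera calls.

TASK

Get the circuit board ready for inspection: with one finger, push the ring light's arm sideways round its post until the ring is centred above the large square chip, then press the button on the control box fully down and let it come back up. Do not pinch or lift the arm, and leave the board, dish, mug and screwdriver where they are.

Things in the scene. Friction and masses are not known exactly. Their poses are not given: they have to be found in the camera images.
- lamp: Fixed bench stand of the ring light: round dark steel base, 110 mm diameter and 16 mm thick, with an upright steel post 18 mm in diameter whose top is 184 mm above the bench. Origin on the post's axis at bench level, z up. Its position and yaw vary; it cannot move. At joint value 0 the arm points along its -x axis.
- lamp_arm (a joint): Turn of the lamp arm about the vertical post, rad: 0 when the arm points along the stand's -x, growing anticlockwise seen from above, stops at -1.3 and 1.3. It has friction: it stays where it is left, and pushing it 120 mm from the post takes about 2.5 N. Starts between -0.35 and 0.35.
- ring_center (a point): Centre of the white ring at the end of the arm, 200 mm from the post's axis and 142 mm above the bench. The ring is level, 94 mm outside and 68 mm inside diameter, and spans 132 to 152 mm above the bench. A black hub of 38 mm diameter joins the arm to the post (136 to 156 mm high), with a 35 mm collar under it.
- rod_left: One of the arm's two parallel level steel rods, 8 mm thick, centre lines 144 mm above the bench and 9 mm either side of the arm's centre line: 26 mm wide overall. Bare from 20 to 143 mm from the post's axis; then a black block 30 mm wide (to 156 mm) joins them to the ring. Origin on the post's axis at bench level; own -x points to the ring. This rod is on the +y side.
- rod_right: The other rod, 9 mm to the arm's -y side. Origin on the post's axis at bench level; turns with the arm.
- collar (a joint): Height, m, by which the arm has been lifted up its post: 0 resting on its stop, at most 0.04. The arm rests by its own weight (about 0.4 kg).
- chip (a point): Top centre of the large square black chip, 24 x 24 mm, 17 mm above the bench, in the middle of the loose green circuit board (84 x 64 mm, 150 g, on 10 mm stand-offs; tallest part 24 mm high). The board lies to one side of the arm, the dish to the other. The chip is within 12 mm of the circle on which the ring's centre travels, at an arm angle of about 0.75 rad either way.
- button (a joint): Travel of the button, m: 0 up, 0.006 fully down. A spring returns it; fully down takes 4.5 N.
- button_top (a point): Centre of the top of the round grey push button, 26 mm in diameter, pressed straight down, in a black housing on the grey control box. The box is fixed to the bench, 80 x 90 mm and 58 mm high, to the far left or far right; the mug stands on the other side.
- dish: Loose steel dish, 84 mm wide, 35 mm high. Origin at its underside. Leave alone.
- mug: Loose white mug, 76 mm wide, 90 mm high, with a handle. Origin at its underside. Leave alone.
- screwdriver: Loose screwdriver, 150 mm long, lying on the bench between robot and lamp. Leave alone.
Not all that is in view belongs to the job. What is shaped like the part that bears button but green or red is not meant.

How it is judged:
By the outcome, as a careful person would: the job done as asked, in the order asked, and still so for the second after the job is handed in, with the robot touching nothing.
It also fails if it takes over 58 s, if anything falls off the work surface, if the arm or the gripper's body presses on something with over 40 N, if the wrist force passes 120 N, or if a joint passes its speed limit or range.

## Working session

There is one attempt and no reset: what is moved stays moved. The work goes in short steps, Python scripts to look and compute and a tool call to move; the robot and the scene stay as the last step left them, time stands still between calls to the robot, and variables do not carry over. Pictures are saved under pics/ and viewed, at most 10 in all, crops included, and the job is handed in when it is done.

Besides the shell and the picture viewer there is one more tool, called after "Request:" as a command line: name --pt "numbers of a row" for each row, then --argument value for the rest. carry_out: Moves the arm, as the interface text tells. Its arguments: {"type":"object","properties":{"commands":{"type":"array"},"force":{"type":"number"}},"required":["commands"]}

```bash
mkdir -p pics; ls; python3 - <<'E'
from workcell import state, grab_frame, camera_model
import cv2, numpy as np
for n in ("scene","top"):
    im=grab_frame(n); cv2.imwrite(f"pics/{n}0.png",im[:,:,::-1])
    print(n,camera_model(n))
print(camera_model("wrist")); print(state())
E
```

```text
pics
scene {'fx': 385.5150237140318, 'fy': 385.5150237140318, 'cx': 284.07486948909985, 'cy': 210.4991517088315, 'origin': array([1126.8928341 ,  474.15673764,  617.07677732]), 'rotation': array([ 59.1032148 ,   1.34674252, 130.61792859])}
top {'fx': 512.9804764426827, 'fy': 512.9804764426827, 'cx': 281.0921513082435, 'cy': 205.61371865734483, 'origin': array([ 243.87655027,  -90.57091302, 1410.42268122]), 'rotation': array([ 11.6254998 ,   0.2928339 , -88.24081673])}
{'fx': 325.19226210127806, 'fy': 325.19226210127806, 'cx': 284.21005139315236, 'cy': 206.76799816211565, 'mount': array([[-1.63123024e-03,  9.72043174e-01,  2.34796524e-01,
         6.52127306e+01],
       [ 9.99998502e-01,  1.44980237e-03,  9.45317678e-04,
         3.96209988e-02],
       [ 5.78481040e-04,  2.34797714e-01, -9.72044083e-01,
        -1.71318057e+02],
       [ 0.00000000e+00,  0.00000000e+00,  0.00000000e+00,
         1.00000000e+00]])}
{'time_s': 0.1, 'qpos': array([ 7.42004075e+01,  1.83469300e+01,  8.96990862e+01, -3.12850708e-04,
        7.20444241e+01, -1.14785097e+00]), 'qvel': array([-0.13916849, -0.11754824, -0.12425129, -0.09541621,  0.02112116,
        0.04887213]), 'effort': array([ 7.21403230e-04, -4.13335347e+01, -2.32508951e+01,  7.29528721e-02,
        4.22507711e-02, -7.95153937e-05]), 'ee_pos': array([145.33857553, 555.86013472, 213.21710144]), 'ee_rot': array([-1.79909572e+02, -1.51433891e-03,  1.65348354e+02]), 'force': array([-0.00171739, -0.24667024, -0.65319894]), 'torque': array([-0.01678836, -0.03333211,  0.02136183]), 'gripper_force': 0.0, 'gripper_width': 91.49348975933421}
```

View pics/top0.png

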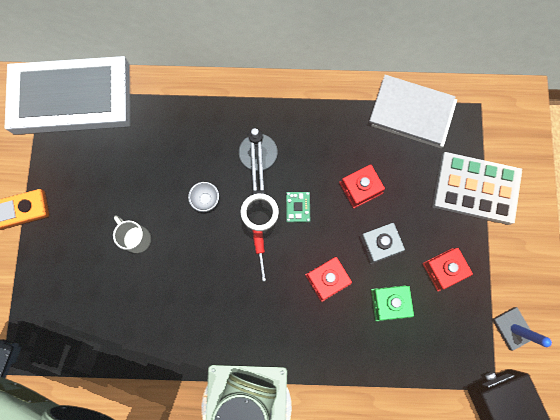

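View pics/scene0.png

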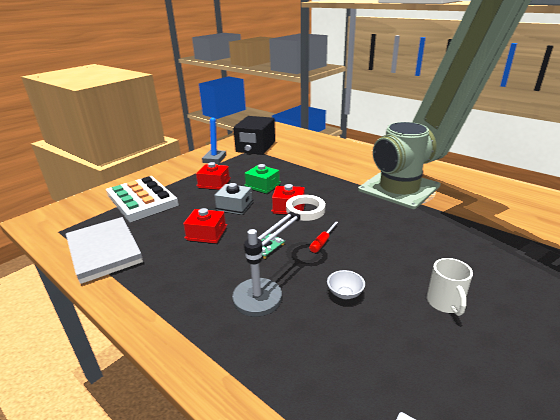

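The top view (up = +x, right = -y) shows these:
- Post top at (256,134), ring at (259,212), chip on the green board at (298,207).
- Dish at (204,197), mug at (128,236), screwdriver at (262,255).
- Possible control boxes: grey (383,242), red (363,185), (329,279) and (448,269), green (393,303). There is also a keypad at (478,187) and a grey slab at (413,110).

By the description I choose the grey one with the black housing, at (383,242) in the top view and about (234,187) in the scene view. I'll measure next and check it in a close crop.

```bash
cat > h.py <<'E'
import numpy as np, cv2
from scipy.spatial.transform import Rotation as R
from workcell import state, grab_frame, camera_model
def ray(n,u,v,st=None):
    m=camera_model(n)
    x,y=(u-m['cx'])/m['fx'],(v-m['cy'])/m['fy']
    if n!='wrist':
        return np.array(m['origin']),R.from_euler('xyz',m['rotation'],degrees=True).apply([x,-y,-1])
    t=np.hypot(x,y); s=np.sinc(t/np.pi)
    T=m['mount']; W=R.from_euler('xyz',st['ee_rot'],degrees=True)
    return W.apply(T[:3,3])+st['ee_pos'], W.apply(T[:3,:3]@[x*s,-y*s,-np.cos(t)])
def onz(n,u,v,z,st=None):
    o,d=ray(n,u,v,st); return o+d*(z-o[2])/d[2]
def tri(a,b):
    (o,d),(p,e)=a,b; d=d/np.linalg.norm(d); e=e/np.linalg.norm(e)
    s=np.linalg.lstsq(np.c_[d,-e],p-o,rcond=None)[0]
    P,Q=o+s[0]*d,p+s[1]*e; return (P+Q)/2,np.linalg.norm(P-Q)
def blobs(mask,amin=20):
    n,l,s,c=cv2.connectedComponentsWithStats(mask.astype(np.uint8))
    return [(c[i].round(1),s[i].tolist(),l==i) for i in range(1,n) if s[i][4]>=amin]
E
python3 - <<'E'
from h import *
im=cv2.imread('pics/top0.png'); sc=cv2.imread('pics/scene0.png')
# ring: white blobs
for n,i in (('top',im),('scene',sc)):
    for c,s,m in blobs((i.min(2)>200),60):
        print(n,c,s)
print('ring z142',onz('top',259,212,142),'post z184',onz('top',256,134,184),'chip z17',onz('top',298,207,17))
print('button',tri(ray('top',384.5,241),ray('scene',234,187)))
a=cv2.resize(im[90:260,180:340],None,fx=3,fy=3,interpolation=cv2.INTER_CUBIC)
b=cv2.resize(im[215:270,350:415],None,fx=4.5,fy=4.5,interpolation=cv2.INTER_CUBIC)
c=cv2.resize(sc[170:220,205:265],None,fx=4.5,fy=4.5,interpolation=cv2.INTER_CUBIC)
o=np.zeros((510,790,3),np.uint8); o[:,:480]=a; o[:b.shape[0],485:485+b.shape[1]]=b; o[260:260+c.shape[0],485:485+c.shape[1]]=c
cv2.imwrite('pics/crop0.png',o)
E
```

```text
top [65.6 92.8] [4, 56, 122, 73, 3574]
top [414.1 109. ] [370, 75, 87, 71, 3759]
top [253.4 166. ] [252, 143, 4, 47, 101]
top [260.5 165.4] [259, 142, 4, 48, 105]
top [478.6 187.5] [435, 152, 87, 71, 2685]
top [203.6 196.1] [188, 182, 31, 29, 119]
top [203.9 197.5] [195, 189, 19, 18, 279]
top [259.2 211.3] [241, 193, 38, 37, 529]
top [  6.3 210.4] [0, 201, 15, 20, 234]
top [129.3 234.6] [113, 216, 30, 33, 426]
top [383.2 241.5] [364, 223, 40, 38, 672]
top [385.1 240.3] [381, 236, 9, 9, 62]
top [453.2 267. ] [449, 263, 9, 9, 63]
top [330.2 277. ] [326, 273, 9, 9, 65]
top [396.1 302.2] [392, 298, 9, 9, 66]
top [248.7 388.9] [202, 365, 90, 55, 1819]
top [238.8 403.9] [213, 395, 54, 25, 121]
scene [344.5   0.9] [312, 0, 65, 3, 128]
scene [330.6  30.8] [312, 8, 34, 57, 1339]
scene [410.7  13.9] [357, 9, 107, 11, 863]
scene [540.5  18. ] [520, 13, 40, 11, 376]
scene [327.9  96.6] [311, 72, 32, 54, 1184]
scene [378.9 111.3] [347, 90, 75, 46, 2241]
scene [510.8 141. ] [450, 109, 110, 68, 4967]
scene [395.2 191.5] [358, 173, 77, 33, 398]
scene [139.9 196.9] [106, 176, 71, 39, 740]
scene [232.9 191.3] [216, 183, 34, 16, 210]
scene [305.3 204. ] [286, 195, 40, 19, 326]
scene [273.7 226.2] [258, 214, 33, 25, 94]
scene [100.7 244.7] [66, 217, 75, 58, 2632]
scene [278.4 230.1] [262, 216, 35, 29, 112]
scene [452.5 269.7] [433, 258, 40, 23, 184]
scene [345.6 282.4] [327, 270, 38, 25, 665]
scene [461.9 295.2] [456, 285, 10, 22, 111]
scene [403.9 416.7] [396, 412, 20, 8, 89]
ring z142 [486.45289255 -20.96670585 142.        ] post z184 [677.71634104  -7.86991025 184.        ] chip z17 [ 527.67034479 -121.60796787   17.        ]
button (array([ 430.72276383, -347.85597219,   69.91410885]), np.float64(5.112217929066409))
```

View pics/crop0.png

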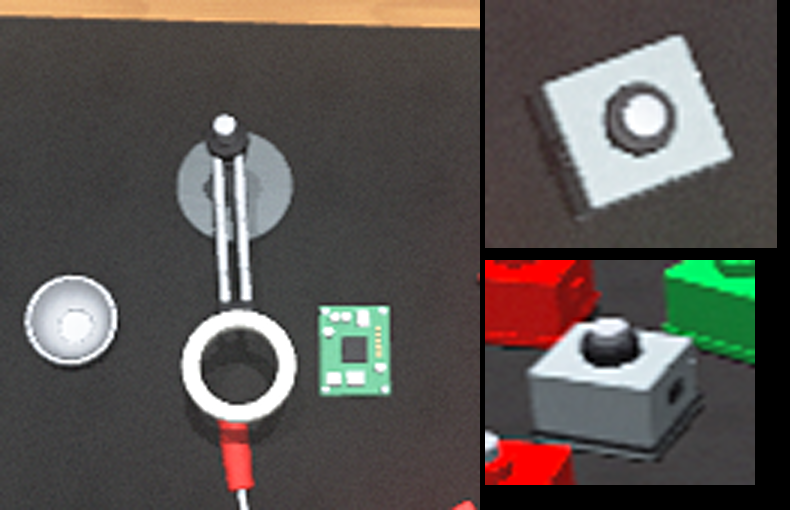

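The crop confirms the choice: a grey box with a dark housing and a light cap at top (385.1,240.3) and scene (233.4,185). Refined pixels are post top (254.7,131.7), ring centre (259.7,211.7) and chip (298.3,206.3). Next I move to a viewing pose, tool at about (480,-60,260) with yaw 180 and the fingers shut.

Request:
carry_out --pt "0 0 -14.65 -479 -511 -46 -1" --pt "0 0 -14.65 -479 -511 -46 -1" --pt "0 0 -14.65 -479 -511 -46 -1" --pt "0 0 -14.65 -479 -511 -46 -1" --pt "0 0 -14.65 -479 -511 -46 -1" --pt "0 0 -14.65 -479 -511 -46 -1" --pt "0 0 -14.65 -479 -511 -46 -1" --pt "0 0 -14.65 -479 -511 -46 -1" --pt "0 0 -14.65 -479 -511 -46 -1" --pt "0 0 -14.65 -479 -511 -46 -1" --pt "0 0 -14.65 -479 -511 -46 -1" --pt "0 0 -14.65 -479 -511 -46 -1" --pt "0 0 -14.65 -479 -511 -46 -1" --pt "0 0 -14.65 -479 -511 -46 -1" --pt "0 0 -14.65 -479 -511 -46 -1" --pt "0 0 -14.65 -479 -511 -46 -1" --pt "0 0 -14.65 -479 -511 -46 -1" --pt "0 0 -14.65 -479 -511 -46 -1" --pt "0 0 -14.65 -479 -511 -46 -1" --pt "0 0 -14.65 -479 -511 -46 -1"

```text
time_s: 2.1
ee_pos: [479.3, -58.4, 260.1]
ee_rot: [180.0, 0.0, -179.9]
force: [-0.9, 0.2, 0.0]
gripper_width: 0.4
gripper_force: 0.0
```

```bash
python3 - <<'E'
from h import *
import json
st=state(); im=grab_frame('wrist')
cv2.imwrite('pics/w1.png',im[:,:,::-1])
json.dump({k:np.asarray(v).tolist() for k,v in st.items()},open('w1.json','w'))
print(st['time_s'],st['ee_pos'],st['ee_rot'],st['qpos'].round(1))
E
```

```text
2.1 [479.32868591 -58.38210589 260.10497131] [ 1.79994076e+02  1.50729667e-02 -1.79916743e+02] [ -8.3   8.3  96.4   0.   75.3 -98.4]
```

View pics/w1.png

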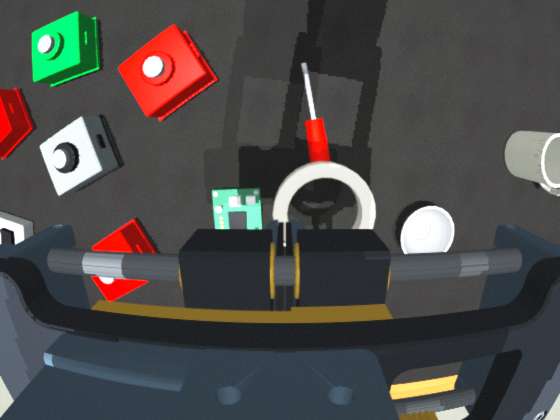

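The wrist view (image up = -x, right = +y) shows the ring at (325,205), the chip half hidden behind the gripper at (237,220), and the grey box's button cap at (65,157). I move to the approach side, still above the rods, for a clear second view.

Request:
carry_out --pt "0 0 -5 -85 115 40 -1" --pt "0 0 -5 -85 115 40 -1" --pt "0 0 -5 -85 115 40 -1" --pt "0 0 -5 -85 115 40 -1" --pt "0 0 -5 -85 115 40 -1" --pt "0 0 -5 -85 115 40 -1" --pt "0 0 -5 -85 115 40 -1"

```text
time_s: 2.85
ee_pos: [564.2, 54.8, 220.8]
ee_rot: [-180.0, 0.1, -175.1]
force: [0.0, 0.1, 0.1]
gripper_width: 0.4
gripper_force: 0.0
```

```bash
python3 - <<'E'
from h import *
import json
st=state(); im=grab_frame('wrist')[:,:,::-1]
cv2.imwrite('pics/w2.png',im)
json.dump({k:np.asarray(v).tolist() for k,v in st.items()},open('w2.json','w'))
print(st['time_s'],st['ee_pos'],st['ee_rot'],st['qpos'].round(1))
E
```

```text
2.85 [564.22705349  54.81250096 220.76531276] [-1.79991239e+02  6.24126884e-02 -1.75071147e+02] [  4.4  17.3  90.1  -0.   72.5 -90.5]
```

View pics/w2.png

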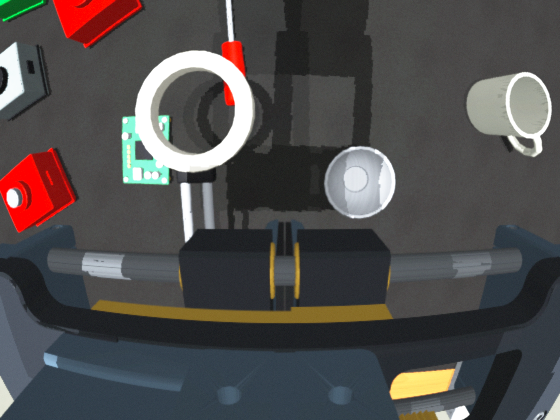

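The second wrist view shows the ring centre near (196,110), the board at (146,150) with its chip partly under the ring, the dish at (360,180) and the rods at (187-208,210). Now I compute positions from the four views.

```bash
python3 - <<'E'
from h import *
import json
V={}
for k,n in (('top0','top'),('scene0','scene'),('w1','wrist'),('w2','wrist')):
    V[k]=(cv2.imread(f'pics/{k}.png'),n,json.load(open(k+'.json')) if n=='wrist' else None)
def ring(k,box):
    im=V[k][0]; x0,y0,x1,y1=box; m=(im[y0:y1,x0:x1].min(2)>150).astype(np.uint8)
    m=cv2.morphologyEx(m,cv2.MORPH_OPEN,np.ones((3,3)))
    c=max(cv2.findContours(m,cv2.RETR_EXTERNAL,2)[0],key=cv2.contourArea)
    e=cv2.fitEllipse(cv2.convexHull(c)); return (e[0][0]+x0,e[0][1]+y0),e[1]
P={}
for k,b in (('top0',(236,190,284,236)),('scene0',(282,190,330,222)),('w2',(125,40,262,178)),):
    P[k],ax=ring(k,b); print('ring',k,np.round(P[k],1),np.round(ax,1))
    print('   on 147',onz(V[k][1],*P[k],147,V[k][2]).round(1))
for a,b in (('top0','scene0'),('top0','w2'),('w2','scene0')):
    print(a,b,[np.round(q,1) for q in tri(ray(V[a][1],*P[a],V[a][2]),ray(V[b][1],*P[b],V[b][2]))])
# board green
for k,z in (('top0',12),):
    hsv=cv2.cvtColor(V[k][0],cv2.COLOR_BGR2HSV)
    m=cv2.inRange(hsv,(65,60,50),(90,255,255))
    B=[q for q in blobs(m[:,:],100)]
    for c,s,mm in B:
        if abs(c[0]-298)<15 and abs(c[1]-207)<15:
            r=cv2.minAreaRect(cv2.findContours(mm.astype(np.uint8),0,2)[0][0]); print('board',k,r)
            C=[onz('top',*p,z) for p in cv2.boxPoints(r)]
            print(np.mean(C,0).round(1),[np.linalg.norm(C[i]-C[i-1]).round(1) for i in range(4)])
# chip: dark pixels inside board in top
im=V['top0'][0]; 
d=blobs(im[195:220,287:311].max(2)<90,8)
print([(c+[287,195],s) for c,s,_ in d])
# post tops
print('post top184',onz('top',254.7,131.7,184).round(1),'tri',tri(ray('top',254.7,131.7),ray('scene',252,231.5)))
# button
bt={}
bt['top0']=(385.1,240.3); bt['scene0']=(233.4,185.1)
d=[(c,s) for c,s,_ in blobs(V['w1'][0][140:175,45:85].min(2)>170,30)]; print('w1 cap',[(c+[45,140],s) for c,s in d])
E
```

```text
ring top0 [259.2 211.5] [36.9 38. ]
   on 147 [486.8 -21.6 147. ]
ring scene0 [305.3 206.6] [26.6 39.9]
   on 147 [492.  -17.4 147. ]
ring w2 [192.8 112.2] [116.7 127.4]
   on 147 [490.1 -21.9 147. ]
top0 scene0 [array([487.4, -21.3, 143.5]), np.float64(0.4)]
top0 w2 [array([488.8, -22.2, 142.9]), np.float64(2.9)]
w2 scene0 [array([489.4, -21.2, 144.8]), np.float64(2.8)]
board top0 ((298.0, 206.5), (29.0, 24.0), 90.0)
[ 530.3 -121.7   12. ] [np.float64(82.3), np.float64(67.1), np.float64(82.3), np.float64(66.4)]
[(array([310. , 205.5]), [23, 0, 1, 22, 22]), (array([297.5, 210. ]), [7, 15, 8, 1, 8])]
post top184 [683.7  -4.4 184. ] tri (array([684.47133715,  -4.22081766, 181.89306401]), np.float64(0.044075356750653966))
w1 cap [(array([ 63.1, 156.8]), [0, 0, 40, 35, 887])]
```

Measured: ring at (488.5,-21.5,143.5) with height agreeing, post at (684,-4), chip at about (529.5,-121.7), radius about 195. The arm is at 185.0° and needs about 217.2°. I compute the push waypoints, with one finger's back against the rod and the tool turning with the arm.

```bash
cat > arc.py <<'E'
import numpy as np
from workcell import state
def arc(thetas,start,yaw0,r=110,off=26.5,z=130,post=(684,-4.3)):
    c,s=np.cos(np.radians(yaw0)),np.sin(np.radians(yaw0))
    for th in thetas:
        a=np.radians(th); p=np.array(post)+r*np.array([np.cos(a),np.sin(a)])+off*np.array([np.sin(a),-np.cos(a)])
        d=p-start[:2]; print([0,0,round(yaw0-th,1),round(d@[c,s],1),round(d@[s,-c],1),round(start[2]-z,1)])
E
python3 -c "
from arc import *
from h import *
print(tri(ray('top',385.1,240.3),ray('scene',233.4,185.1)))
arc([185]+list(range(187,213,2)),np.array([565,55,220.]),185)"
```

```text
(array([ 431.77380703, -348.25719849,   76.78846451]), np.float64(4.734228766779588))
[0, 0, 0, np.float64(-3.4), np.float64(-42.9), np.float64(90.0)]
[0, 0, -2, np.float64(-2.5), np.float64(-46.8), np.float64(90.0)]
[0, 0, -4, np.float64(-1.8), np.float64(-50.7), np.float64(90.0)]
[0, 0, -6, np.float64(-1.2), np.float64(-54.6), np.float64(90.0)]
[0, 0, -8, np.float64(-0.8), np.float64(-58.5), np.float64(90.0)]
[0, 0, -10, np.float64(-0.4), np.float64(-62.4), np.float64(90.0)]
[0, 0, -12, np.float64(-0.3), np.float64(-66.4), np.float64(90.0)]
[0, 0, -14, np.float64(-0.2), np.float64(-70.3), np.float64(90.0)]
[0, 0, -16, np.float64(-0.3), np.float64(-74.3), np.float64(90.0)]
[0, 0, -18, np.float64(-0.6), np.float64(-78.2), np.float64(90.0)]
[0, 0, -20, np.float64(-0.9), np.float64(-82.2), np.float64(90.0)]
[0, 0, -22, np.float64(-1.5), np.float64(-86.1), np.float64(90.0)]
[0, 0, -24, np.float64(-2.1), np.float64(-90.0), np.float64(90.0)]
[0, 0, -26, np.float64(-2.9), np.float64(-93.8), np.float64(90.0)]
```

Request:
carry_out --pt "0 0 0 -8 -10 45 -1" --pt "0 0 0 -8 -10 90 -1" --pt "0 0 0 -8 -10 90 -1" --pt "0 0 0 -8 -10 90 -1"

```text
time_s: 3.3
ee_pos: [573.5, 45.9, 130.8]
ee_rot: [180.0, -0.0, -175.1]
force: [0.8, 0.5, 0.6]
gripper_width: 0.3
gripper_force: 0.0
```

Request:
carry_out --pt "0 0 0 5 -16 0 -1" --pt "0 0 0 5 -28 0 -1" --pt "0 0 0 5 -33 0 -1" --pt "0 0 -2 5.5 -37 0 -1" --pt "0 0 -4 6 -41 0 -1" --pt "0 0 -6 7 -45 0 -1" --pt "0 0 -8 7 -49 0 -1" --pt "0 0 -10 7.5 -52.5 0 -1" --pt "0 0 -12 7.5 -56.5 0 -1" --pt "0 0 -14 7.5 -60.5 0 -1" --pt "0 0 -16 7.5 -64.5 0 -1" --pt "0 0 -18 7.5 -68 0 -1" --pt "0 0 -20 7 -72 0 -1" --pt "0 0 -22 6.5 -76 0 -1" --pt "0 0 -24 6 -80 0 -1" --pt "0 0 -26 5 -84 0 -1" --pt "0 0 -26 5 -84 0 -1" --pt "0 0 -26 5 -84 0 -1"

```text
time_s: 5.1
ee_pos: [576.1, -38.0, 130.5]
ee_rot: [-180.0, 0.1, -149.1]
force: [-0.4, -0.1, 0.7]
gripper_width: 0.7
gripper_force: 0.0
```

```bash
python3 - <<'E'
from h import *
import json
st=state(); im=grab_frame('wrist')[:,:,::-1]; st2=st; tp=grab_frame('top')[:,:,::-1]; sc=grab_frame('scene')[:,:,::-1]
cv2.imwrite('pics/w3.png',im);cv2.imwrite('pics/top3.png',tp);cv2.imwrite('pics/scene3.png',sc)
json.dump({k:np.asarray(v).tolist() for k,v in st.items()},open('w3.json','w'))
print(st['ee_pos'],st['ee_rot'],st['force'],st['qpos'].round(1))
o=np.zeros((420,800,3),np.uint8); o[:,:560]=im
c=cv2.resize(tp[90:240,220:340],None,fx=1.95,fy=1.95); o[:c.shape[0],562:562+c.shape[1]]=c
cv2.imwrite('pics/c3.png',o)
E
```

```text
[576.11638898 -38.04969    130.53127845] [-1.79954675e+02  5.96922253e-02 -1.49070844e+02] [-0.35018311 -0.07261453  0.74085663] [  -4.9   22.1   96.5   -0.    61.2 -125.8]
```

View pics/c3.png

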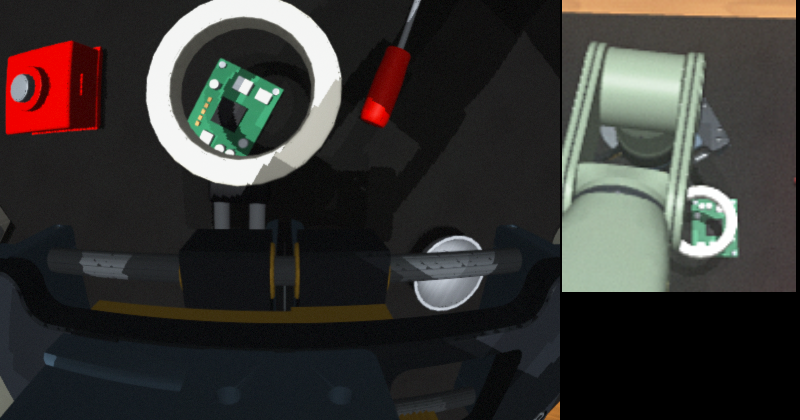

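The arm follows the push. In the wrist view the ring centre is near (244,91) and the chip near (231,114); in the top crop the ring already surrounds most of the board. I measure both now.

```bash
cat > m.py <<'E'
from h import *
from scipy.optimize import least_squares
import json
def ringchip(k,st):
    im=cv2.imread(f'pics/{k}.png'); g=im.min(2)
    m=cv2.morphologyEx(((g>150)).astype(np.uint8),cv2.MORPH_OPEN,np.ones((9,9)))
    b=[q for q in blobs(m[:195],3000)]; b=max(b,key=lambda q:q[1][4]) ; print('ring bbox',b[1])
    cs,_=cv2.findContours(b[2].astype(np.uint8),cv2.RETR_CCOMP,cv2.CHAIN_APPROX_NONE)
    cs=sorted(cs,key=cv2.contourArea)[::-1]
    for c,r in ((cs[0],47),(cs[1],34)):
        c=c[:,0]; c=c[(c[:,1]>2)&(c[:,1]<193)]
        for z in (152,132):
            p=np.array([onz('wrist',*q,z,st)[:2] for q in c])
            s=least_squares(lambda x:np.hypot(*(p-x[:2]).T)-x[2],[*p.mean(0),r],loss='soft_l1')
            print(r,z,'free',s.x.round(1))
    return im
if __name__=='__main__':
    st=json.load(open('w3.json')); im=ringchip('w3',st)
    hsv=cv2.cvtColor(im,cv2.COLOR_BGR2HSV); gm=cv2.inRange(hsv,(65,80,40),(95,255,255))
    c=[q for q in blobs(im[95:135,205:255].max(2)<60,50)]
    for q in c: print('dark',q[0]+[205,95],q[1])
    for uv in ((231,114),): print('chip',onz('wrist',*uv,17,st))
    for uv in ((222,63),(281,91),): print('hole',onz('wrist',*uv,12,st))
E
python3 m.py
```

```text
ring bbox [146, 0, 195, 186, 12060]Traceback (most recent call last):
  File "m.py", line 18, in <module>
    st=json.load(open('w3.json')); im=ringchip('w3',st)
                                      ~~~~~~~~^^^^^^^^^
  File "m.py", line 10, in ringchip
    for c,r in ((cs[0],47),(cs[1],34)):
                            ~~^^^
IndexError: list index out of range
```

```bash
sed -i 's/g>150/g>100/; s/np.ones((9,9))/np.ones((5,5))/' m.py; python3 m.py; python3 - <<'E'
from h import *
im=cv2.imread('pics/w3.png'); cv2.imwrite('pics/c3b.png',cv2.resize(im[0:200,140:350],None,fx=2.9,fy=2.9))
E
```

```text
ring bbox [146, 0, 195, 186, 13254]
47 152 free [ 512.8 -100.2   46.3]
47 132 free [ 511.9 -104.    52.5]
34 152 free [ 512.8 -100.1   34. ]
34 132 free [ 511.9 -103.9   38.5]
dark [227.5 116.4] [7, 1, 35, 39, 656]
chip [ 531.71354561 -119.36352082   17.        ]
hole [ 495.65497314 -151.42280338   12.        ]
hole [492.04930325 -92.25648543  12.        ]
```

View pics/c3b.png

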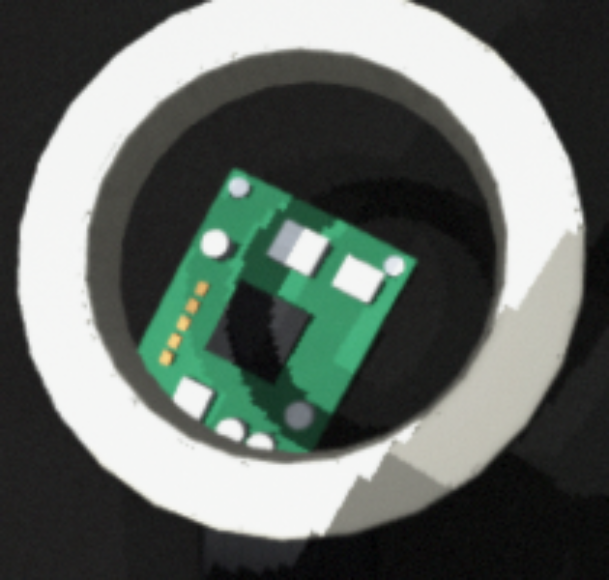

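The ring fit is clean: radii 46.3 and 34.0, centre (512.8,-100.1). The chip in the crop is at (258,330), which puts it at about (531.5,-121). The two ring positions place the post at about (687,-4), so about 8° remain. I push 7.6° first.

Request:
carry_out --pt "0 0 -2 0.9 -4 0 -1" --pt "0 0 -4 1.7 -8 0 -1" --pt "0 0 -6 2.4 -12 0 -1" --pt "0 0 -7.6 2.8 -15 0 -1" --pt "0 0 -7.6 2.8 -15 0 -1" --pt "0 0 -7.6 2.8 -15 0 -1"

```text
time_s: 5.85
ee_pos: [581.1, -51.8, 129.9]
ee_rot: [180.0, 0.0, -141.4]
force: [-0.5, 0.8, 0.4]
gripper_width: 0.5
gripper_force: 0.6
```

```bash
cat > look.py <<'E'
from m import *
import sys
def look(k):
    st=state(); im=grab_frame('wrist')[:,:,::-1]; cv2.imwrite(f'pics/{k}.png',im)
    json.dump({a:np.asarray(v).tolist() for a,v in st.items()},open(k+'.json','w'))
    print(st['time_s'],st['ee_pos'].round(1),st['ee_rot'].round(1),st['force'].round(1)); ringchip(k,st)
    # chip: hole of the convex board, dark square
    hsv=cv2.cvtColor(im.copy(),cv2.COLOR_BGR2HSV)
    g=cv2.inRange(hsv,(60,90,30),(95,255,255)); g=cv2.morphologyEx(g,cv2.MORPH_CLOSE,np.ones((5,5)))
    b=max(blobs(g[:195],200),key=lambda q:q[1][4]); print('board px',b[0],b[1])
    hull=np.zeros(g.shape,np.uint8); c=np.vstack(cv2.findContours(b[2].astype(np.uint8),0,2)[0]); cv2.fillConvexPoly(hull,cv2.convexHull(c),1)
    d=((im.max(2)<75)[:195]&(hsv[:195,:,1]<110)&(hull[:195]>0)).astype(np.uint8); d=cv2.morphologyEx(d,cv2.MORPH_OPEN,np.ones((5,5)))
    for q in blobs(d,150):
        r=cv2.minAreaRect(cv2.findContours(q[2].astype(np.uint8),0,2)[0][0]); print('dark',q[0],np.round(r[0]+r[1],1),onz('wrist',*r[0],17,st).round(1))
if __name__=='__main__': look(sys.argv[1])
E
python3 look.py w4; python3 -c "
from h import *
im=cv2.imread('pics/w4.png'); cv2.imwrite('pics/c4.png',cv2.resize(im[0:200,140:350],None,fx=2.9,fy=2.9))"
```

```text
5.85 [581.1 -51.8 129.9] [ 180.     0.  -141.4] [-0.5  0.8  0.4]
ring bbox [147, 0, 197, 186, 13338]
47 152 free [ 526.1 -121.2   46.3]
47 132 free [ 525.5 -125.    52.5]
34 152 free [ 526.1 -121.1   34. ]
34 132 free [ 525.6 -124.9   38.5]
board px [256.2 109.5] [201, 54, 111, 102, 4773]
dark [257.  112.8] [256.8 112.2  26.4  27.4] [ 532.7 -121.1   17. ]
```

View pics/c4.png

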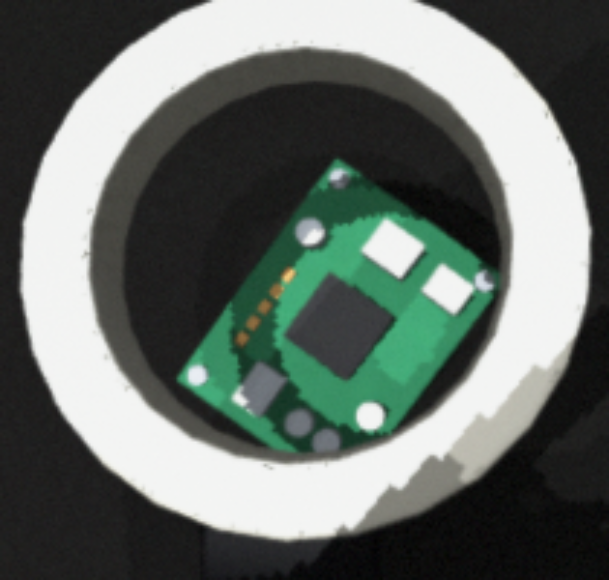

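The ring is centred at (526.1,-121.1) and the chip at (532.7,-121.1) from the wrist, or (529.5,-121.7) from the top view. Along the arc about 3 mm is missing; the radial rest can't be changed. I push 1° more, then back the finger off.

Request:
carry_out --pt "0 0 -0.5 0.2 -1 0 -1" --pt "0 0 -1 0.5 -2 0 -1" --pt "0 0 -1 0.5 -2 0 -1" --pt "0 0 -1 0.5 -2 0 -1" --pt "0 0 -1 0.5 4 0 -1" --pt "0 0 -1 0.5 14 0 -1" --pt "0 0 -1 0.5 24 0 -1" --pt "0 0 -1 0.5 24 0 -1"

```text
time_s: 6.7
ee_pos: [564.6, -32.4, 129.9]
ee_rot: [180.0, -0.0, -140.3]
force: [-0.6, -0.1, -0.2]
gripper_width: 0.3
gripper_force: 0.0
```

```bash
python3 look.py w5
```

```text
6.7 [564.6 -32.4 129.9] [ 180.    -0.  -140.3] [-0.6 -0.1 -0.2]
ring bbox [100, 0, 184, 186, 12828]
47 152 free [ 528.1 -123.9   46.4]
47 132 free [ 529.9 -130.5   52.6]
34 152 free [ 528.2 -124.    33.9]
34 132 free [ 530.  -130.7   38.4]
board px [217.8 106.5] [175, 55, 81, 100, 3132]
dark [229.3 112.9] [229.5 112.7  26.6  26.5] [ 532.6 -121.3   17. ]
```

The arm stayed put: ring at (528.1,-124), chip at (532.6,-121.3). The tangential error is under 1 mm, with about 5 mm of fixed radial offset. I raise the hand and move to view the button.

Request:
carry_out --pt "0 0 0 0 0 -50 -1" --pt "0 0 0 0 0 -100 -1" --pt "0 0 0 0 0 -100 -1" --pt "0 0 54.7 269 -206 -100 -1" --pt "0 0 54.7 269 -206 -100 -1" --pt "0 0 54.7 269 -206 -100 -1" --pt "0 0 54.7 269 -206 -100 -1" --pt "0 0 54.7 269 -206 -100 -1" --pt "0 0 54.7 269 -206 -100 -1" --pt "0 0 54.7 269 -206 -100 -1" --pt "0 0 54.7 269 -206 -60 -1" --pt "0 0 54.7 269 -206 -60 -1" --pt "0 0 54.7 269 -206 -60 -1" --pt "0 0 54.7 269 -206 -60 -1"

```text
time_s: 8.15
ee_pos: [490.8, -363.5, 191.4]
ee_rot: [-180.0, 0.1, 165.0]
force: [0.6, 0.1, 0.0]
gripper_width: 0.5
gripper_force: 0.0
```

```bash
python3 - <<'E'
from h import *
import json
st=state(); im=grab_frame('wrist')[:,:,::-1]; tp=grab_frame('top')[:,:,::-1]; sc=grab_frame('scene')[:,:,::-1]
for k,i in (('w6',im),('top6',tp),('scene6',sc)): cv2.imwrite(f'pics/{k}.png',i)
json.dump({k:np.asarray(v).tolist() for k,v in st.items()},open('w6.json','w'))
print(st['ee_pos'],st['ee_rot'],st['force'],st['qpos'].round(1))
o=np.zeros((420,800,3),np.uint8); o[:,:560]=im
c=cv2.resize(tp[110:260,230:350],None,fx=1.95,fy=1.95); o[:c.shape[0],562:562+c.shape[1]]=c
cv2.imwrite('pics/c6.png',o)
E
```

```text
[ 490.75979867 -363.47409738  191.41605657] [-1.79955329e+02  1.25718171e-01  1.64967037e+02] [0.61164615 0.11813481 0.01852863] [ -37.6   22.3   86.9    0.    70.7 -112.6]
```

View pics/c6.png

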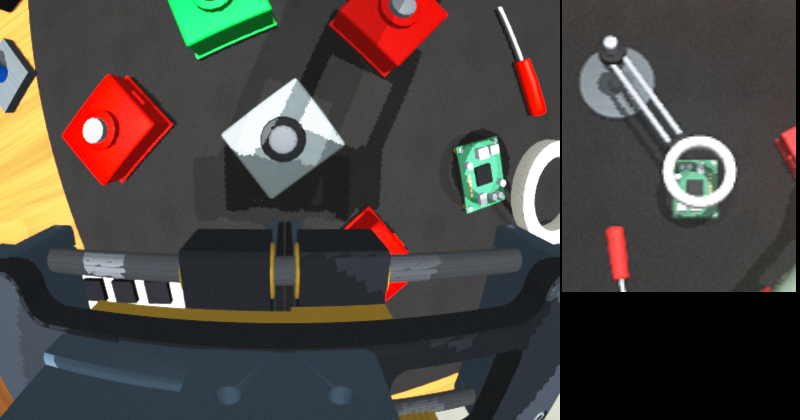

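The wrist view shows the grey box with its cap centred near (283,139), and the chip in the open at (484,175). The top crop shows the ring over the board. I compute the button by triangulation and recheck ring against chip.

```bash
python3 - <<'E'
from h import *
import json
st=json.load(open('w6.json')); w=cv2.imread('pics/w6.png'); t=cv2.imread('pics/top6.png')
g=cv2.cvtColor(w,cv2.COLOR_BGR2HSV)
for q in blobs((w[125:155,267:300].min(2)>105),100): print('cap',q[0]+[267,125],q[1])
x0,y0,x1,y1=(280,175,312,220)
m=(t[170:225,275:325].min(2)>150).astype(np.uint8); m=cv2.morphologyEx(m,cv2.MORPH_OPEN,np.ones((3,3)))
c=max(cv2.findContours(m,0,2)[0],key=cv2.contourArea); e=cv2.fitEllipse(cv2.convexHull(c)); print('ring top',e)
print(onz('top',e[0][0]+275,e[0][1]+170,147))
for q in blobs(w[160:190,470:498].max(2)<75,60): 
    r=cv2.minAreaRect(cv2.findContours(q[2].astype(np.uint8),0,2)[0][0]); u=np.array(r[0])+[470,160]; print('chip',u,r[1],onz('wrist',*u,17,st))
    print(' tri',tri(ray('wrist',*u,st),ray('top',298.2,206.4)))
u=(283,138.5)
print('button',tri(ray('wrist',*u,st),ray('top',385.1,240.3)),tri(ray('wrist',*u,st),ray('scene',233.4,185.1)))
for z in (70,75,80): print(z,onz('wrist',*u,z,st).round(1),onz('top',385.1,240.3,z).round(1))
E
```

```text
cap [281.7 138.4] [0, 0, 31, 29, 681]
ring top ((24.314815521240234, 28.269086837768555), (36.82494354248047, 40.07166290283203), 41.74690246582031)
[ 523.74926271 -121.48516421  147.        ]
chip [482.97297478 174.33783817] (19.72787857055664, 15.289106369018555) [ 532.66153476 -123.26868968   17.        ]
 tri (array([ 531.33931985, -122.39957751,   15.68977371]), np.float64(3.341325268272614))
button (array([ 434.5965453 , -350.33726442,   73.17997459]), np.float64(1.577807595686813)) (array([ 432.93859744, -347.92401048,   76.71043315]), np.float64(5.918557326054216))
70 [ 435.3 -350.    70. ] [ 434.4 -351.4   70. ]
75 [ 435.2 -349.9   75. ] [ 433.7 -350.4   75. ]
80 [ 435.1 -349.8   80. ] [ 433.  -349.4   80. ]
```

The button is at about (434.5,-350), top 73-77 mm, which fits a 58 mm box plus the housing. The chip at (532,-122) confirms the ring alignment to within a few mm. I move above the button and come down to z of about 88.

Request:
carry_out --pt "0 0 0 30 -1 40 -1" --pt "0 0 0 58 -1.5 70 -1" --pt "0 0 0 58 -1.5 90 -1" --pt "0 0 0 58 -1.5 102 -1" --pt "0 0 0 58 -1.5 102 -1" --pt "0 0 0 58 -1.5 102 -1"

```text
time_s: 8.9
ee_pos: [434.8, -350.7, 89.0]
ee_rot: [-179.9, 0.1, 164.9]
force: [-0.1, -0.3, 0.1]
gripper_width: 0.6
gripper_force: 0.0
```

Request:
carry_out --pt "0 0 0 0 0 2 -1" --pt "0 0 0 0 0 4 -1" --pt "0 0 0 0 0 6 -1" --pt "0 0 0 0 0 8 -1" --pt "0 0 0 0 0 10 -1" --pt "0 0 0 0 0 10 -1"

```text
time_s: 9.5
ee_pos: [433.6, -350.1, 78.0]
ee_rot: [-180.0, 0.0, 164.9]
force: [1.1, 0.4, 2.4]
gripper_width: 0.2
gripper_force: 1.2
```

Request:
carry_out --pt "0 0 0 0 0 1 -1" --pt "0 0 0 0 0 2 -1" --pt "0 0 0 0 0 3 -1" --pt "0 0 0 0 0 3 -1" --pt "0 0 0 0 0 3 -1"

```text
time_s: 10.0
ee_pos: [433.6, -350.1, 75.1]
ee_rot: [-180.0, 0.0, 164.9]
force: [0.7, 0.4, 4.1]
gripper_width: 0.5
gripper_force: 1.9
```

Request:
carry_out --pt "0 0 0 0 0 1 -1" --pt "0 0 0 0 0 2 -1" --pt "0 0 0 0 0 2 -1" --pt "0 0 0 0 0 2 -1"

```text
time_s: 10.4
ee_pos: [433.6, -350.2, 74.1]
ee_rot: [-180.0, 0.1, 164.9]
force: [-0.9, 1.8, 11.0]
gripper_width: 0.5
gripper_force: 5.6
```

The force rose with the spring to about 4.5 N and then went stiff at 11 N, so the button is at its stop. I press slightly more, then lift off straight up and retreat.

Request:
carry_out --pt "0 0 0 0 0 0.7 -1" --pt "0 0 0 0 0 0.7 -1" --pt "0 0 0 0 0 0.7 -1"

```text
time_s: 10.7
ee_pos: [433.6, -350.2, 74.1]
ee_rot: [-180.0, 0.1, 164.9]
force: [-1.8, 2.4, 13.7]
gripper_width: 0.6
gripper_force: 7.5
```

Request:
carry_out --pt "0 0 0 0 0 -4 -1" --pt "0 0 0 0 0 -10 -1" --pt "0 0 0 0 0 -30 -1" --pt "0 0 0 0 0 -70 -1" --pt "0 0 0 0 0 -110 -1" --pt "0 0 0 -58 0 -110 -1" --pt "0 0 0 -58 0 -110 -1" --pt "0 0 0 -58 0 -110 -1" --pt "0 0 0 -58 0 -110 -1"

```text
time_s: 11.6
ee_pos: [488.0, -364.4, 180.7]
ee_rot: [179.9, -0.2, 164.9]
force: [-0.1, 0.2, 0.3]
gripper_width: 0.3
gripper_force: 0.0
```

```bash
python3 - <<'E'
from h import *
st=state(); print(st['time_s'],st['ee_pos'],st['force'])
im=grab_frame('wrist')[:,:,::-1]; t=grab_frame('top')[:,:,::-1]; cv2.imwrite('pics/w7.png',im)
o=np.zeros((420,800,3),np.uint8); o[:,:560]=im
c=cv2.resize(t[110:260,230:350],None,fx=1.95,fy=1.95); o[:c.shape[0],562:562+c.shape[1]]=c
cv2.imwrite('pics/c7.png',o)
a=cv2.imread('pics/top6.png'); d=(cv2.absdiff(a,t).max(2)>60)[110:300,90:345]
print([(q[0]+[90,110],q[1][4]) for q in blobs(d,8)])
for q in blobs((im[115:165,250:315].min(2)>105),100): print('cap',q[0]+[250,115],q[1])
E
```

```text
11.6 [ 487.99889764 -364.38368134  180.65868135] [-0.14842276  0.23375194  0.28382913]
[(array([261.5, 263.5]), 8), (array([272.7, 273.8]), 12), (array([266.5, 291.2]), 39), (array([295.1, 292.1]), 15)]
cap [278.9 135.7] [0, 0, 65, 50, 1595]
cap [284.  143.1] [20, 14, 30, 29, 678]
```

View pics/c7.png

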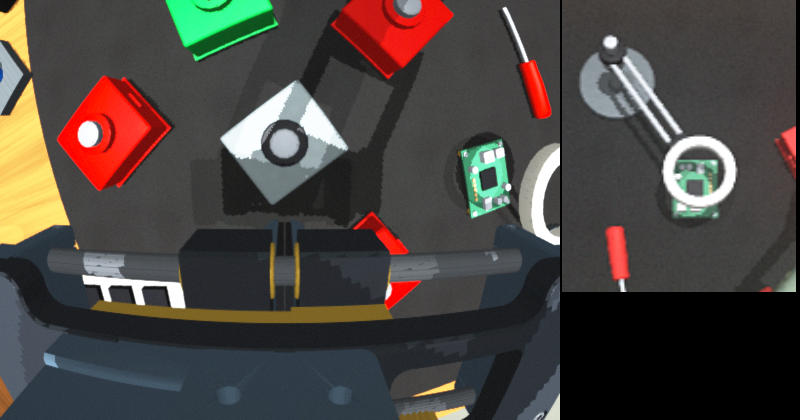

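The button is back up (cap at (284,143), full size), the ring is still over the chip, and no object differs from the picture taken before the press. The hand is clear, so I hand the job in.

```bash
python3 -c "
from workcell import workorder
print(workorder.job_done())"
```

```text
the job is handed in; nothing more can be done
None
```

The ring light sits over the chip: wrist view about 1 mm off along the arc (coarser top view about 3.5 mm), plus about 5 mm radially that turning the arm cannot remove. The button was pressed to its stop and came back up, and I handed the job in at about 12 s of the 58 s limit; no verdict came back.

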